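# Pin the step-stool leg, set its length and close its cam lever

## Task

Take the loose retaining pin out of its wooden block and push it fully home down the hole of the stool leg's steel bracket, and let go of it. Then draw the spring-loaded sliding leg out until its pointer stands at the mark on the index clip, hold it there, and only then press the cam lever fully closed. Finish still holding the leg at the mark with the lever shut (do not let go), and leave the other things on the counter where they are.

Things in the scene. Friction and masses are not known exactly. Their poses are not given: they have to be found in the camera images.
- stool_leg: Fixed: telescoping leg of a kitchen step stool lying on the counter. Origin on the counter under its centre line; x across, y along, z up (mm). Leg slides out to -y. Green outer leg 50 wide, 38 high, y = 120 to -50; steel bracket y = 118 to 190, 50 wide, 42 high; green stool member y = 190 to 226, x = -30 to 130, 45 high; wooden scale rail x = -54 to -40, y = -10 to -250, 12 high.
- pin_hole (a point): Centre of the mouth of the 15 mm upright hole at the top of the steel bracket (42 mm above the counter). It passes through the upper plate, the leg's tongue and the lower plate, open below down to 4 mm above the counter. x across the leg, y along it.
- leg: Sliding wooden leg, travels only along stool_leg's y, out to -y, 0 to 115 mm; found fully in. A spring pulls it in with 3 to 6 N all along: it goes back unless held. Axes as stool_leg; origin on the counter, at the outer leg's mouth when fully in. Bar 36 wide, top z = 30 mm, bearing a steel clamp block x = -12 to 4, y = -16 to -90, z = 30 to 72, with the cam lever along its +x side.
- foot_face (a point): On the leg: middle of the inner face (towards the stool, +y) of its rubber foot plate, 55 mm above the counter; y = -90 in leg. Plate 104 wide (x = -52 to 52), 14 thick, z = 20 to 72. Fingers standing either side of block and lever can push this face outwards (-y); closing them there, across the leg, presses the lever shut against the block.
- leg_pointer (a point): Tip of the thin dark pointer that sticks out sideways from the leg over the scale rail, 16 mm above the counter; moves with the leg. 20 mm nearer the stool (+y) than foot_face.
- length_mark (a point): The wanted length: black line across the small steel index clip on the scale rail. The clip stays put. Axes parallel to stool_leg's. The leg is at length when leg_pointer has the same y (stool_leg's frame) as this.
- cam_lever (a joint): Cam lever's angle, rad: 0 = closed, flat on the clamp block; positive = open, free end swung to +x. Starts at 0.35 to 0.48. Steel, 8 mm thick, z = 40 to 64, upright pivot at x = 8, y = -42 of leg, free end 44 mm from it towards the foot. Block and lever: x = -12 to 12 when closed; open, to x = 35 at most. Stays where left; about 3 N at the free end closes it; stops at 0.
- lever_tip (a point): Point on the lever 40 mm from its pivot, in the middle of its thickness and height, 52 mm above the counter.
- pin: Loose retaining pin, 60 g, upright in the wooden block. Origin at the centre of its lower end, z up along it. Steel shank 12 mm across and 36 long with a chamfered end, then a flange 22 across (36 to 42 mm), then a black round handle 18 across (42 to 72 mm). Fully home its flange rests on the bracket.
- pin_tip (a point): The centre of the pin's lower end (its origin).
- pin_grip (a point): On the pin's axis, 60 mm above its lower end, a good height for the TCP when gripping the handle.
- pin_block: Fixed wooden block 64 x 64, 42 high, with a 15 mm upright through hole in the middle in which the pin stands, flange on the block's top. Origin: centre of its underside.
- bowl: Bystander: terracotta bowl 96 across, 50 high. Origin: centre of its underside.
- mug: Bystander: white mug 80 across, 90 high, with a handle. Origin: centre of its underside.
- jar: Bystander: amber jar 60 across, 80 high. Origin: centre of its underside.
- screwdriver: Bystander: screwdriver lying down.
- spoon: Bystander: wooden spoon lying down.
- tin: Bystander: round steel tin 70 across, 50 high. Origin: centre of its underside.

How it is judged:
By the outcome, as a careful person would: the job done as asked, in the order asked, and still so for the second after the job is handed in, while the arm keeps its last pose, push and grip.
It also fails if it takes over 45 s, if anything falls off the work surface, if the arm or the gripper's body presses on something with over 40 N, if the wrist force passes 120 N, or if a joint passes its speed limit or range.

## Robot

A 6-joint arm with a two-finger parallel gripper is mounted at the origin on the work surface. World frame = base frame: x ahead of the robot, y to its left, z up, the work surface at z = 0. Lengths are in m, angles in rad, forces in N, time in s.
With the tool pointing down it reaches from about 0.35 to 0.775 m from the base axis. Payload 7.3 kg.
Tool frame: the origin (TCP) lies between the finger pads, 19 mm behind the fingertips; this is the grasp point; z points along the fingers, y is the line along which they close (so a half turn about z gives the same grasp; the last joint's range is limited). The gripper opens to 92 mm and grips with 3 to 60 N. Pads are 19 mm wide; open, the fingers measure 130 mm over their backs; the gripper's body (75 mm by 190 mm) begins 47 mm behind the grasp point.
Start: joints at [1.121, 0.342, 1.524, -0, 1.275, -0.146], TCP at [0.157, 0.501, 0.246] pointing down, gripper open.
Joint ranges: [-2.53, 2.53], [-0.77, 2.02], [0.04, 2.7], [-1, 4.14], [0.28, 2.66], [-3.11, 3.11]. Speed limits (rad/s): [2.57, 2.57, 3.14, 3.14, 3.14, 3.14].

## Interface

Orientations are given as [roll, pitch, yaw] about the fixed x, y, z axes, in that order (R = Rz(yaw) Ry(pitch) Rx(roll)).
In Python, from cell import observe, cams, robot, models gives the robot as it stands.
- The arm moves only by the shell command python3 -m jog 'ROWS' [FORCE]. ROWS is JSON, a list of rows, each a list of 3 entries, a list of its own where there are three numbers: the shift along the tool's x, y, z each as a share of 0.4 m, from -1 to 1, then the turn about the tool's z as a share of pi rad, from -1 to 1, then the closure, from 0 (fully open) to 1 (shut). In form: [[[x, y, z], turn, jaw], ...]. A call has 1 to 12 rows; each row is the pose to reach, as a shift and turn from the pose commanded when the call began, along the tool's axes at that moment, turning the shorter way round; what a row does not reach only later rows make up. A row lasts 1/8 s, in which the tool goes at most 62.5 mm and 10.7 degrees, less where a joint would pass 70% of its speed; a pose out of reach is approached as far as the arm can. A call with a number of a shift or a turn outside -1 to 1 is refused whole. A call with a gripper value outside its range is refused whole. The fingers move at their own pace and stop on an object; FORCE is the grip in N (left out, the last holds). Time passes only in rows, so rows that repeat a pose let the fingers close. It gives the time, the measured TCP pose, the force, the opening and the grip force at its end, in the units of the state.
- observe(): the state, without advancing time (a new reading comes with each control period).
- cams.read_camera(name): name is "scene" or "top"; returns the picture (400x640x3 uint8, red, green, blue); there is no depth.
- cams.camera_model(name): a dict with "camera_matrix" (3x3 intrinsics, pixels), "pose" (4x4, takes a point from camera to world coordinates). Camera axes: x right, y down, z forward; pixel columns grow to the right and rows downward; lengths in m; the calibration is good to about 2 mm. A picture is of the moment at which its call begins. camera_model takes no time and is no camera call.
- robot.hand_in(): hands the job in; it is judged then, once.
Trained networks look in the newest picture that a camera, given by its name, has taken for a name from the list of things; names that differ only in an ending like _2 or _b are one class to them, and where a whole thing is asked for, a point or a joint stands for the part that bears it (a point fixed in the world has none). Each returns a list of dicts, best first, with "confidence" (0 to 1); they miss things now and then, are a little off and sometimes report something else, mostly with a low value. They report only what shows in the picture. A call takes as long as a camera call.
- models.find_in(target, camera): "position" ([x, y, z] in m, in world coordinates, good to about 4 mm: the middle of the surface that is visible of it).
- models.pinpoint(target, camera): "position" ([x, y, z] in m, in world coordinates, good to about 4 mm: a listed point, or the origin of a listed thing).
The state is a dict: "time": time; "qpos": joint angles; "qvel": joint speeds; "joint_efforts": joint torques, N m; "tool_pos": TCP position; "tool_rot": TCP orientation; "contact_force": force on the tool from outside, world axes, zero at the start; "torque": the same for the moment, N m; "opening": finger opening in m; "grip_force": force on a finger pad.
Only numpy, scipy, OpenCV 4.12 (cv2) and the standard library are available. Lean on these libraries where they do the work, as an engineer would, in place of code of your own. Each camera call takes 0.05 s, during which the arm holds its last target. There are 200 camera calls.

## Working session

There is one attempt and no reset: what is moved stays moved. The work goes in short steps, Python scripts to look and compute and a shell command to move; the robot and the scene stay as the last step left them, time stands still between calls to the robot, and variables do not carry over. Pictures are saved under pics/ and viewed, at most 10 in all, crops included, and the job is handed in when it is done.

```bash
mkdir -p pics; python3 - <<'E'
from cell import observe,cams,models
import cv2,numpy as np
for c in("scene","top"):
    cv2.imwrite(f"pics/{c}0.png",cams.read_camera(c)[:,:,::-1])
    M=cams.camera_model(c);print(c,np.round(M["camera_matrix"],1).tolist(),np.round(M["pose"],4).tolist())
    for t in("pin_hole","foot_face","leg_pointer","length_mark","lever_tip","pin_tip","pin_grip","pin_block","stool_leg","leg","pin"):
        print(t,[(np.round(r["position"],4).tolist(),round(r["confidence"],2)) for r in models.pinpoint(t,c)[:2]])
s=observe();print(s["time"],s["tool_pos"],s["tool_rot"],s["opening"])
E
```

```text
scene [[379.2, 0.0, 328.7], [0.0, 379.2, 196.5], [0.0, 0.0, 1.0]] [[-0.7463, 0.4835, -0.4574, 1.0102], [0.6655, 0.5509, -0.5036, 0.4781], [0.0085, -0.6802, -0.7329, 0.8125], [0.0, 0.0, 0.0, 1.0]]
pin_hole [([0.6132, 0.152, 0.0409], 0.57)]
foot_face [([0.5848, -0.1383, 0.0537], 0.9), ([0.3865, -0.042, 0.0011], 0.39)]
leg_pointer [([0.5449, -0.1099, 0.0173], 0.76), ([0.5952, -0.05, -0.0009], 0.65)]
length_mark [([0.523, -0.4161, 0.0007], 0.54)]
lever_tip [([0.6134, -0.1299, 0.0535], 0.41), ([0.3869, 0.2936, 0.0648], 0.37)]
pin_tip [([0.3875, 0.2929, 0.0041], 0.64)]
pin_grip [([0.3846, 0.2926, 0.0669], 0.68), ([0.7414, -0.0272, 0.0012], 0.37)]
pin_block [([0.3851, 0.2988, 0.0013], 0.89)]
stool_leg [([0.6028, 0.0061, 0.004], 0.6)]
leg [([0.5939, -0.0523, 0.0007], 0.79)]
pin [([0.3831, 0.2967, 0.0072], 0.4), ([0.6889, -0.38, -0.0016], 0.23)]
top [[399.5, 0.0, 322.6], [0.0, 399.5, 194.6], [0.0, 0.0, 1.0]] [[-0.0139, -0.9965, 0.0823, 0.4683], [-0.9996, 0.016, 0.0245, -0.0363], [-0.0257, -0.0819, -0.9963, 1.3245], [0.0, 0.0, 0.0, 1.0]]
pin_hole [([0.6074, 0.1484, 0.0403], 0.56), ([0.5973, -0.0487, 0.0011], 0.56)]
foot_face [([0.5852, -0.1394, 0.0521], 0.59)]
leg_pointer [([0.5435, -0.1147, 0.0193], 0.94), ([0.3897, 0.2957, 0.0055], 0.28)]
length_mark []
lever_tip [([0.6078, -0.1238, 0.0533], 0.63), ([0.3666, -0.3013, -0.0073], 0.21)]
pin_tip [([0.3869, 0.297, -0.0003], 0.45)]
pin_grip [([0.3895, 0.2965, 0.0656], 0.56), ([0.5971, -0.0475, 0.0016], 0.25)]
pin_block [([0.3849, 0.2973, -0.0017], 0.8)]
stool_leg [([0.5968, -0.0003, 0.0012], 0.83)]
leg [([0.596, -0.0499, 0.0001], 0.81)]
pin [([0.3879, 0.2977, 0.004], 0.51)]
1.2 [0.15704281 0.50096349 0.24553109] [3.14152942e+00 1.99738596e-05 2.83777959e+00] 0.09164056339918861
```

```bash
python3 - <<'E'
import cv2,numpy as np
a=cv2.imread("pics/top0.png")[110:330,170:450];cv2.imwrite("pics/topc.png",cv2.resize(a,None,fx=2.7,fy=2.7,interpolation=cv2.INTER_CUBIC))
E
```

```text
(no output)
```

View pics/scene0.png

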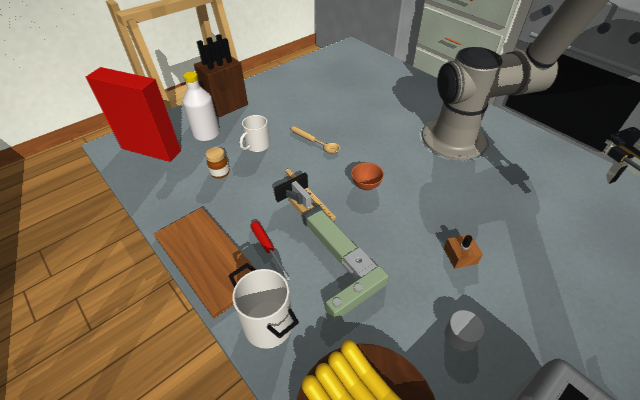

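View pics/top0.png

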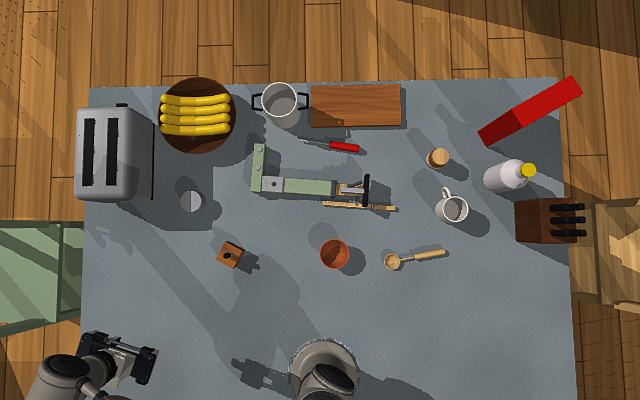

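The top view shows the leg running right (world −y) from (255,185) to its foot at (366,190). The scale rail is beside it at (320–398, 207), the pin in its block at (229,255), and the bowl at (335,253). The mug, at (453,208), is clear of the draw path. Next I'll zoom in to find the clip and hole.

```bash
python3 - <<'E'
import cv2,numpy as np
a=cv2.imread("pics/top0.png")[140:225,245:405];a=cv2.resize(a,None,fx=4.9,fy=4.9,interpolation=cv2.INTER_CUBIC)[:300]
b=cv2.imread("pics/top0.png")[165:220,300:410]; b=cv2.resize(b,(784,392)[:2],interpolation=cv2.INTER_CUBIC)[:,:784]
a=cv2.resize(cv2.imread("pics/top0.png")[165:215,245:405],(784,245),interpolation=cv2.INTER_CUBIC)
c=cv2.resize(cv2.imread("pics/scene0.png")[165:225,265:345],(464,348),interpolation=cv2.INTER_CUBIC)
d=cv2.resize(cv2.imread("pics/scene0.png")[230:290,345:400],(319,348),interpolation=cv2.INTER_CUBIC)
cv2.imwrite("pics/z.png",np.vstack([a,np.hstack([c,d,np.zeros((348,1,3),np.uint8)])]))
E
```

```text
(no output)
```

View pics/z.png

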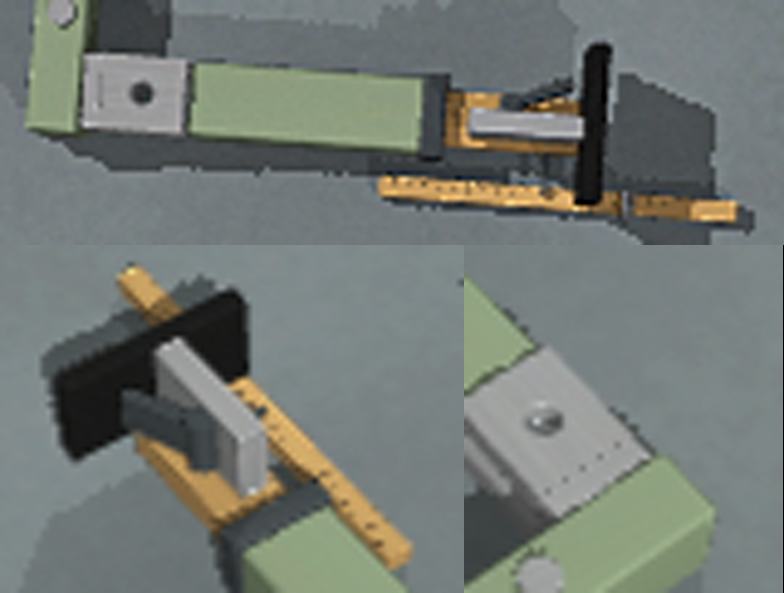

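The top zoom shows the hole at about px (274.0,184.0), the clip line at about (373.2,206.5) and the rail ends at (322.5,203.2) and (395.6,207.9). In the scene view the hole is at about (359,260).

```bash
cat > h.py <<'E'
import numpy as np
from cell import cams,observe
from scipy.spatial.transform import Rotation as R
def ray(c,u,v,z):
    M=cams.camera_model(c);K=np.array(M["camera_matrix"]);T=np.array(M["pose"])
    d=T[:3,:3]@np.linalg.solve(K,[u,v,1]);o=T[:3,3];return o+d*(z-o[2])/d[2]
def px(c,p):
    M=cams.camera_model(c);K=np.array(M["camera_matrix"]);T=np.array(M["pose"])
    q=K@(T[:3,:3].T@(np.array(p)-T[:3,3]));return q[:2]/q[2]
def rel(p,yaw=None):
    "shift (shares) and turn from measured pose to world p, tool down"
    s=observe();Rm=R.from_euler("xyz",s["tool_rot"])
    d=Rm.inv().apply(np.array(p)-s["tool_pos"])/0.4
    t=None if yaw is None else [round((((-(yaw+k*np.pi-s["tool_rot"][2]))+np.pi)%(2*np.pi)-np.pi)/np.pi,4) for k in(0,1)]
    return np.round(d,4).tolist(),t
E
python3 - <<'E'
from h import *
print("hole",ray("top",274.0,184,.042),ray("scene",359,260.2,.042))
print("clip",ray("top",373.2,206.6,.013))
a=ray("top",322.8,203.2,.012);b=ray("top",395.6,207.9,.012);print("rail",a,b,np.linalg.norm(a-b))
d=(a-b)[:2];print("yaw of +y axis-90deg",np.degrees(np.arctan2(-d[0],d[1])))
from cell import models
for c in("scene","top"):
  for i in range(3):
    cams.read_camera(c)
    for t in("pin_hole","length_mark","leg_pointer","foot_face","pin_grip","pin_block","pin"):
        r=models.pinpoint(t,c)
        if r: print(c,t,np.round(r[0]["position"],4),round(r[0]["confidence"],2))
s=observe();print(s["time"])
E
```

```text
hole [0.61103329 0.1523079  0.042     ] [0.6134616  0.15244788 0.042     ]
clip [ 0.53433307 -0.16927051  0.013     ]
rail [ 0.54811004 -0.00422425  0.012     ] [ 0.52900856 -0.24237458  0.012     ] 0.23891514329820474
yaw of +y axis-90deg -4.585742382334167
scene pin_hole [0.6123 0.1499 0.0398] 0.88
scene length_mark [0.5583 0.416  0.0016] 0.68
scene leg_pointer [ 0.544  -0.1134  0.0205] 0.66
scene foot_face [ 0.5824 -0.1371  0.0557] 0.93
scene pin_grip [0.3909 0.2925 0.0651] 0.67
scene pin_block [0.3858 0.2952 0.0004] 0.77
scene pin [0.3827 0.2986 0.0025] 0.61
scene pin_hole [0.6114 0.1531 0.0399] 0.72
scene leg_pointer [ 0.5437 -0.111   0.0162] 0.94
scene foot_face [ 0.5839 -0.1398  0.0534] 0.98
scene pin_grip [0.3837 0.2949 0.0661] 0.54
scene pin_block [ 0.382   0.2982 -0.0011] 0.66
scene pin [0.3824 0.2967 0.0047] 0.5
scene pin_hole [0.6116 0.1519 0.0429] 0.96
scene leg_pointer [ 0.5427 -0.1102  0.0169] 0.98
scene foot_face [ 0.5816 -0.1382  0.0531] 0.78
scene pin_grip [0.3855 0.2934 0.0662] 0.48
scene pin_block [0.3849 0.3014 0.0015] 0.66
scene pin [0.3824 0.2948 0.005 ] 0.57
top pin_hole [0.6076 0.1505 0.0407] 0.71
top leg_pointer [ 0.5435 -0.1185  0.0187] 0.65
top foot_face [ 0.5888 -0.1377  0.0517] 0.61
top pin_grip [0.386  0.2944 0.0658] 0.38
top pin_block [ 0.3861  0.2913 -0.0028] 0.67
top pin [0.3884 0.2962 0.004 ] 0.63
top pin_hole [0.6067 0.1508 0.0424] 0.96
top leg_pointer [ 0.5402 -0.1162  0.0201] 0.62
top foot_face [ 0.5879 -0.1421  0.0519] 0.74
top pin_grip [0.3872 0.2965 0.0681] 0.53
top pin_block [ 0.384   0.2956 -0.0038] 0.88
top pin [ 0.7492 -0.0303 -0.003 ] 0.57
top pin_hole [0.6092 0.1501 0.0385] 0.92
top leg_pointer [ 0.5395 -0.1162  0.0165] 0.96
top foot_face [ 0.5861 -0.1384  0.0518] 0.87
top pin_grip [0.3872 0.2936 0.0634] 0.61
top pin_block [ 0.3842  0.2965 -0.0042] 0.59
3.6
```

```bash
python3 - <<'E'
from h import *
print(rel([.3855,.2955,.16],np.radians(85.5)))
E
```

```text
([-0.6987, -0.3193, 0.2138], [np.float64(0.4283), np.float64(-0.5717)])
```

```bash
python3 -m jog '[[[-0.1,-0.05,0.03],0.055,0],[[-0.2,-0.1,0.06],0.11,0],[[-0.3,-0.14,0.1],0.165,0],[[-0.4,-0.19,0.13],0.22,0],[[-0.5,-0.23,0.16],0.275,0],[[-0.6,-0.28,0.19],0.33,0],[[-0.699,-0.319,0.214],0.385,0],[[-0.699,-0.319,0.214],0.428,0],[[-0.699,-0.319,0.214],0.428,0],[[-0.699,-0.319,0.214],0.428,0]]'; python3 - <<'E'
from h import *
from cell import models
import cv2
for c in("scene","top"):
    im=cams.read_camera(c)
    if c=="scene":
        a=im[210:290,420:520];cv2.imwrite("pics/pin1.png",cv2.resize(a,None,fx=6,fy=6,interpolation=cv2.INTER_CUBIC)[:,:,::-1])
    for t in("pin_grip","pin_block"):
        r=models.pinpoint(t,c)
        if r: print(c,t,np.round(r[0]["position"],4),round(r[0]["confidence"],2))
print(rel([.3855,.2955,.068],np.radians(85.5)),observe()["qpos"])
for z in (.042,.078): print(px("scene",[.3855,.2955,z]))
E
```

```text
time: 4.85
tool_pos: [0.3854, 0.2959, 0.1601]
tool_rot: [3.141, -0.0, 1.496]
contact_force: [-0.3, -0.8, 0.6]
opening: 0.0918
grip_force: 0.0
scene pin_grip [0.3845 0.2973 0.0675] 0.69
scene pin_block [0.3819 0.2986 0.0016] 0.75
top pin_grip [ 0.596  -0.0478  0.0011] 0.56
top pin_block [ 0.3836  0.2941 -0.0015] 0.57
([-0.0009, 0.0001, 0.2301], [np.float64(0.0007), np.float64(-0.9993)]) [4.96699763e-01 3.62570839e-01 1.75427890e+00 8.09257808e-05
 1.02446259e+00 5.73047926e-01]
[464.72106987 245.38220244]
[468.76648791 236.65389578]
```

View pics/pin1.png

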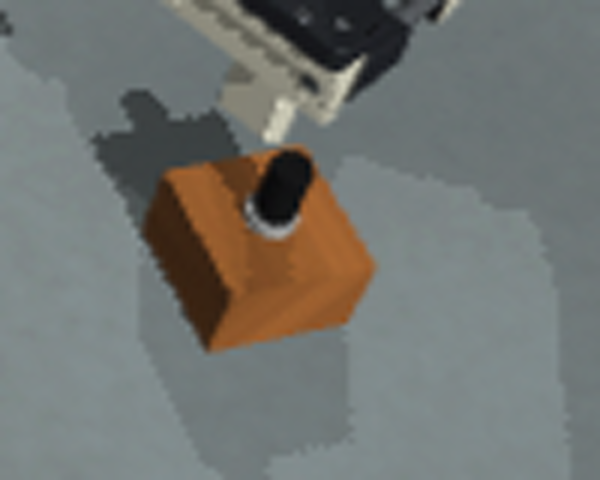

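The handle top is at about (468.7,237.2) and the flange at (465.2,245.3). Both match the estimate to within a millimetre or so.

```bash
python3 -m jog '[[[0,0,0.1],0,0],[[0,0,0.18],0,0],[[0,0,0.23],0,0],[[0,0,0.23],0,0],[[0,0,0.23],0,0.85],[[0,0,0.23],0,1],[[0,0,0.23],0,1],[[0,0,0.23],0,1],[[0,0,0.23],0,1]]' 30
```

```text
time: 6.28
tool_pos: [0.3857, 0.2956, 0.0681]
tool_rot: [3.141, -0.0, 1.493]
contact_force: [-0.6, 0.3, 0.1]
opening: 0.0462
grip_force: 0.0
```

```bash
python3 -m jog '[[[0,0,0],0,1],[[0,0,0],0,1],[[0,0,0],0,1],[[0,0,0],0,1],[[0,0,0],0,1]]' 30
```

```text
time: 6.9
tool_pos: [0.3857, 0.2956, 0.0679]
tool_rot: [3.142, -0.0, 1.493]
contact_force: [1.4, 0.1, -0.4]
opening: 0.0172
grip_force: 30.0
```

```bash
python3 -m jog '[[[0,0,-0.1],0,1],[[0,0,-0.19],0,1],[[0,0,-0.19],0,1]]' ; python3 - <<'E'
from h import *
print(rel([.6112,.1515,.125],np.radians(85.5)))
E
```

```text
time: 7.28
tool_pos: [0.387, 0.2964, 0.1463]
tool_rot: [3.137, -0.003, 1.493]
contact_force: [0.4, -0.5, -1.1]
opening: 0.0171
grip_force: 30.0
([-0.3178, 0.5866, 0.055], [np.float64(0.0003), np.float64(-0.9997)])
```

```bash
python3 -m jog '[[[-0.06,0.11,0],0,1],[[-0.13,0.23,0],0,1],[[-0.19,0.35,0],0,1],[[-0.25,0.46,0],0,1],[[-0.3,0.56,0],0,1],[[-0.318,0.586,0.03],0,1],[[-0.318,0.586,0.055],0,1],[[-0.318,0.586,0.055],0,1]]' ; python3 - <<'E'
from h import *
from cell import models
import cv2
o=[]
for c,(u,v) in(("scene",(360,250)),("top",(274,180))):
    im=cams.read_camera(c);a=im[v-25:v+25,u-30:u+30];o.append(cv2.resize(a,(390,325),interpolation=cv2.INTER_CUBIC)[:,:,::-1])
    for t in("pin_tip","pin_hole"):
        r=models.pinpoint(t,c)
        if r: print(c,t,np.round(r[0]["position"],4),round(r[0]["confidence"],2))
cv2.imwrite("pics/ins.png",np.hstack(o))
s=observe();p=s["tool_pos"];print(p,s["tool_rot"])
for z in(-.062,-.02): print(px("scene",p+[0,0,z]),px("top",p+[0,0,z]))
E
```

```text
time: 8.28
tool_pos: [0.6074, 0.1514, 0.12]
tool_rot: [-3.137, 0.0, 1.494]
contact_force: [0.2, 0.8, -0.5]
opening: 0.0171
grip_force: 30.0
scene pin_tip [0.6083 0.1515 0.0564] 0.55
scene pin_hole [0.6123 0.1521 0.0438] 0.89
top pin_tip [ 0.3841 -0.0449  0.0045] 0.23
top pin_hole [0.61   0.1479 0.041 ] 0.77
[0.60940843 0.15118432 0.12260772] [ 3.14054057e+00 -3.21770423e-04  1.49398663e+00]
[360.36394603 254.53138897] [273.49596904 183.86948782]
[361.64347006 244.11237248] [271.47957496 182.39331001]
```

View pics/ins.png

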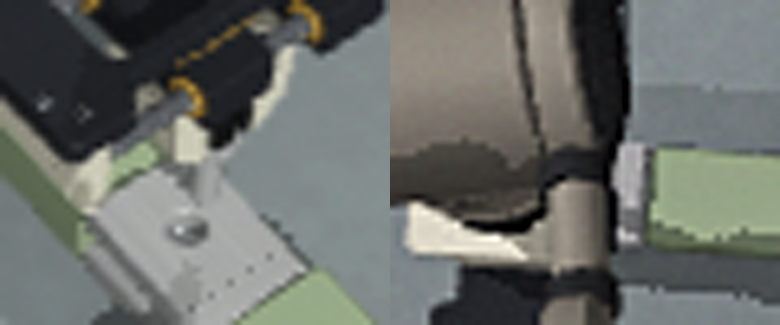

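The scene crop shows the shank end at about (361.8,256.5) and the hole at (358.9,260.7). I'll let the arm settle and measure again.

```bash
python3 -m jog '[[[0,0,0.02],0,1],[[0,0,0.02],0,1],[[0,0,0.02],0,1],[[0,0,0.02],0,1]]' ; python3 - <<'E'
from h import *
from cell import models
import cv2
o=[]
im=cams.read_camera("scene");u,v=360,255;a=im[v-20:v+20,u-25:u+25];a=cv2.resize(a,(750,600),interpolation=cv2.INTER_CUBIC)[:,:,::-1]
cv2.imwrite("pics/ins2.png",a)
s=observe();p=s["tool_pos"];print(p,s["tool_rot"])
t=p-[0,0,.062];print("tip px",px("scene",t),"hole px",px("scene",[.6112,.1515,.042]))
print([((np.array(px("scene",t+d))-[335,235])*15).round().tolist() for d in([0,0,0],[.006,0,0],[0,.006,0],[0,0,.01])])
for k in range(4):
    cams.read_camera("scene")
    for n in("pin_tip","pin_hole"):
        r=models.pinpoint(n,"scene")
        if r: print(n,np.round(r[0]["position"],4),round(r[0]["confidence"],2))
E
```

```text
time: 9.07
tool_pos: [0.6096, 0.1506, 0.114]
tool_rot: [3.141, -0.0, 1.493]
contact_force: [0.5, 0.7, -0.7]
opening: 0.0171
grip_force: 30.0
[0.60960555 0.15056962 0.11404322] [ 3.14132600e+00 -1.16407289e-04  1.49310962e+00]
tip px [359.87318988 256.45257809] hole px [359.38935703 259.42237802]
[[373.0, 322.0], [346.0, 343.0], [400.0, 346.0], [377.0, 286.0]]
pin_tip [0.6099 0.1491 0.0541] 0.53
pin_hole [0.6107 0.1521 0.0424] 0.56
pin_tip [0.6087 0.1499 0.1122] 0.6
pin_hole [0.6092 0.1534 0.0406] 0.74
pin_tip [0.6093 0.1516 0.0495] 0.54
pin_hole [0.6118 0.1501 0.0415] 0.71
pin_tip [0.6104 0.1516 0.0516] 0.61
pin_hole [0.6109 0.1506 0.041 ] 0.61
```

View pics/ins2.png

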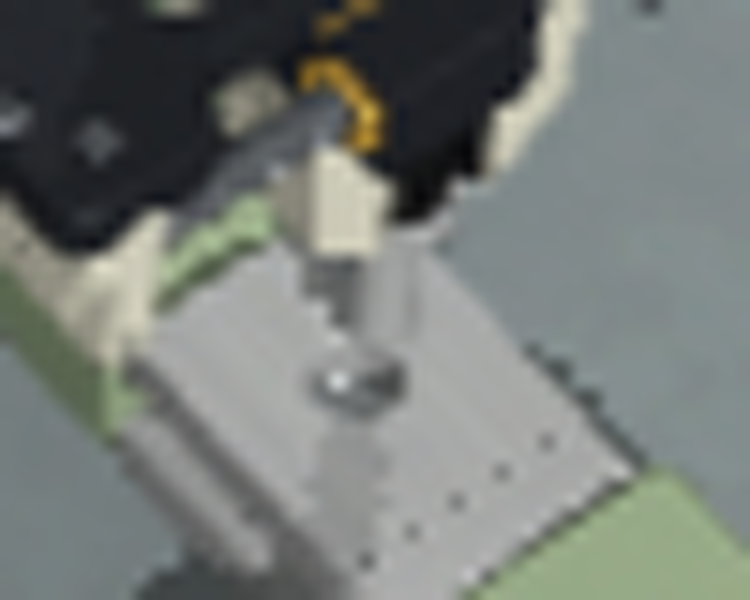

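```bash
python3 - <<'E'
from h import *
import cv2
im=cams.read_camera("scene");u,v=360,250
a=np.ascontiguousarray(cv2.resize(im[v-25:v+25,u-30:u+30],(780,650),interpolation=cv2.INTER_CUBIC)[:,:,::-1])[:598]
s=observe();p=s["tool_pos"];t=p-[0,0,.062];print(p)
Rm=R.from_euler("xyz",s["tool_rot"])
def q(w): return ((np.array(px("scene",w))-[330,225]+0.5)*13).astype(int)
def circ(c,r,col):
    th=np.linspace(0,6.28,40);cv2.polylines(a,[np.array([q(c+[r*np.cos(k),r*np.sin(k),0]) for k in th])],True,col,1)
for z in(0,.036):circ(t+[0,0,z],.006,(0,0,255))
for z in(.036,.042):circ(t+[0,0,z],.011,(255,0,0))
circ(np.array([.6112,.1515,.042]),.0075,(0,255,0))
for sg in(-1,1):
    cs=[q(p+Rm.apply([x,sg*y,.019])) for x,y in((-.0095,.0086),(.0095,.0086),(.0095,.0276),(-.0095,.0276))]
    cv2.polylines(a,[np.array(cs)],True,(0,255,255),1)
cv2.imwrite("pics/ov.png",a)
E
```

```text
[0.6094797  0.15060355 0.11391097]
```

View pics/ov.png

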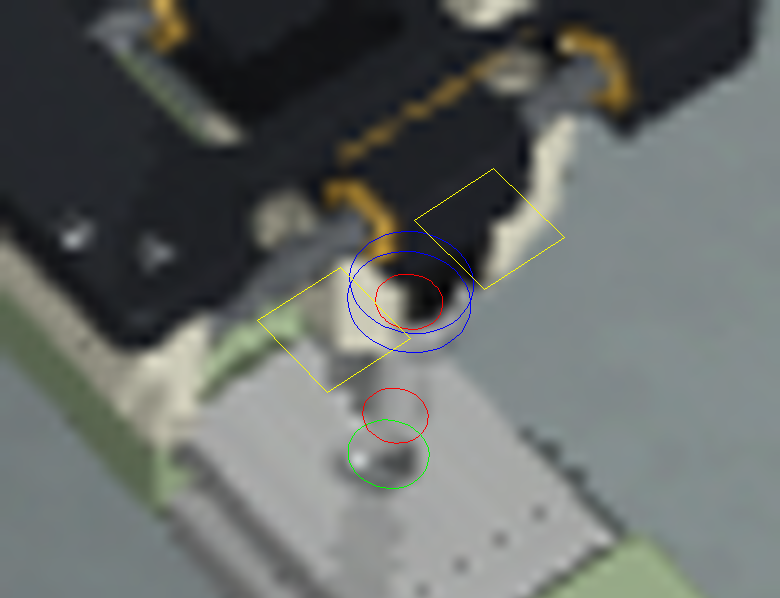

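The overlay puts the pin where the TCP says it is, to about 1 mm. The hole is at about (382,462), which is roughly +2 to 3 mm in x and +1 mm in y from the tip. I'll correct that and go down gently.

```bash
python3 -m jog '[[[0.003,0.0065,0],0,1],[[0.003,0.0065,0],0,1],[[0.003,0.0065,0.02],0,1],[[0.003,0.0065,0.03],0,1],[[0.003,0.0065,0.04],0,1],[[0.003,0.0065,0.04],0,1]]'
```

```text
time: 10.52
tool_pos: [0.612, 0.1514, 0.0974]
tool_rot: [-3.141, 0.0, 1.493]
contact_force: [-0.0, -0.6, -0.8]
opening: 0.0174
grip_force: 30.0
```

The tip is already 6 mm below the mouth with no force, so it's in the hole. Continuing down.

```bash
python3 -m jog '[[[0,0,0.02],0,1],[[0,0,0.04],0,1],[[0,0,0.055],0,1],[[0,0,0.068],0,1],[[0,0,0.074],0,1],[[0,0,0.077],0,1],[[0,0,0.077],0,1]]'
```

```text
time: 11.4
tool_pos: [0.6122, 0.1514, 0.0679]
tool_rot: [3.141, 0.0, 1.493]
contact_force: [-2.8, -4.0, 5.8]
opening: 0.017
grip_force: 30.0
```

```bash
python3 -m jog '[[[0,0,0.004],0,1],[[0,0,0.004],0,1],[[0,0,0.0],0,0.6],[[0,0,0],0,0.6],[[0,0,0],0,0.6],[[0,0,0],0,0.6],[[0,0,-0.1],0,0],[[0,0,-0.22],0,0],[[0,0,-0.22],0,0]]' ; python3 - <<'E'
from h import *
from cell import models
import cv2
from cell import models
o=[]
for c,(u,v) in(("scene",(360,255)),("top",(355,195))):
    im=cams.read_camera(c);w=30 if c=="scene" else 45
    a=im[v-25:v+25,u-w:u+w];o.append(cv2.resize(a,(300,250) if w==30 else (495,275),interpolation=cv2.INTER_CUBIC)[:250,:,::-1])
    for t in("pin_tip","pin_hole","length_mark","leg_pointer","foot_face"):
        r=models.pinpoint(t,c)
        if r: print(c,t,np.round(r[0]["position"],4),round(r[0]["confidence"],2))
cv2.imwrite("pics/home.png",np.hstack(o))
print(observe()["tool_pos"],observe()["tool_rot"],observe()["opening"],observe()["time"])
E
```

```text
time: 12.52
tool_pos: [0.6145, 0.152, 0.1595]
tool_rot: [3.133, -0.002, 1.493]
contact_force: [-0.7, -1.3, -0.8]
opening: 0.062
grip_force: 0.0
scene pin_tip [0.6153 0.1504 0.0043] 0.63
scene pin_hole [0.6111 0.1515 0.0435] 0.6
scene leg_pointer [ 0.5441 -0.1081  0.0173] 0.6
scene foot_face [ 0.5848 -0.1395  0.053 ] 0.63
top pin_tip [ 0.6833 -0.3779 -0.0015] 0.36
top pin_hole [0.6092 0.1507 0.042 ] 0.62
top length_mark [0.5972 0.0024 0.0033] 0.64
top leg_pointer [ 0.5973 -0.0484  0.0017] 0.35
top foot_face [ 0.5911 -0.1403  0.0526] 0.73
[0.61210406 0.15156235 0.15481171] [-3.14112855e+00  4.88081256e-05  1.49319110e+00] 0.09188021285787266 13.125
```

View pics/home.png

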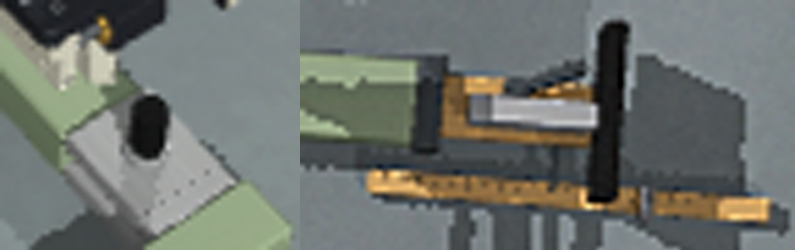

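The pin stands with its flange on the bracket (crop (150,160)) and the gripper is clear. The clip shows at about px (372.5,206.8). Next I move over the leg with the jaws slightly narrowed.

```bash
python3 -m jog '[[[-0.12,0,0],0,0.1],[[-0.26,0,0],0,0.1],[[-0.4,0,0],0,0.1],[[-0.53,-0.004,0],0,0.1],[[-0.64,-0.006,0],0,0.1],[[-0.667,-0.006,0],0,0.1],[[-0.667,-0.006,0.1],0,0.1],[[-0.667,-0.006,0.1],0,0.1],[[-0.667,-0.006,0.1],0,0.1]]' 40; python3 - <<'E'
from h import *
from cell import models
import cv2
im=cams.read_camera("scene");s=observe();p=s["tool_pos"];Rm=R.from_euler("xyz",s["tool_rot"]);print(p,s["opening"])
u0,v0=265,150;a=np.ascontiguousarray(cv2.resize(im[v0:v0+75,u0:u0+100],(800,600),interpolation=cv2.INTER_CUBIC)[:,:,::-1])
def q(w): return ((np.array(px("scene",w))-[u0,v0]+.5)*8).astype(int)
for sg in(-1,1):  # fingertip footprint if lowered to tip z=.06
    h=s["opening"]/2
    cv2.polylines(a,[np.array([q((p+Rm.apply([x,sg*y,0]))*[1,1,0]+[0,0,.06]) for x,y in((-.0095,h),(.0095,h),(.0095,h+.019),(-.0095,h+.019))])],True,(0,255,255),1)
cv2.imwrite("pics/leg.png",a)
for c in("scene","top"):
  for t in("foot_face","lever_tip"):
    r=models.pinpoint(t,c)
    if r: print(c,t,np.round(r[0]["position"],4),round(r[0]["confidence"],2))
E
```

```text
time: 14.25
tool_pos: [0.5897, -0.1136, 0.116]
tool_rot: [3.141, -0.0, 1.494]
contact_force: [0.9, 0.2, 0.4]
opening: 0.0828
grip_force: 0.0
[ 0.59000886 -0.11370825  0.11650591] 0.08233033229525631
scene foot_face [ 0.5844 -0.1365  0.0539] 0.73
scene lever_tip [ 0.6126 -0.132   0.0518] 0.47
top foot_face [ 0.5911 -0.1403  0.0526] 0.73
top lever_tip [ 0.6111 -0.1289  0.0522] 0.56
```

View pics/leg.png

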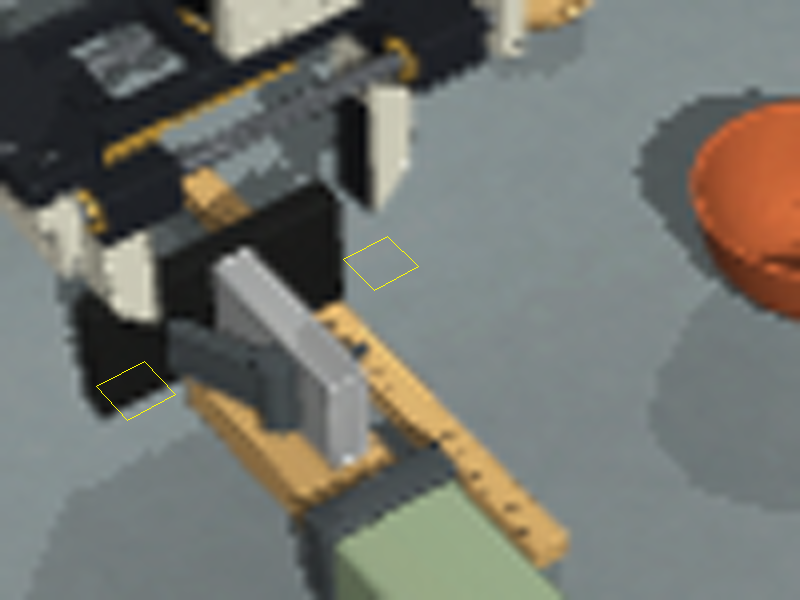

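The footprints (135,390) and (380,262) sit either side of the block and lever and on the stool side of the foot plate. Descending, then drawing about 45 mm as a first step.

```bash
python3 -m jog '[[[0,0,0.07],0,0.1],[[0,0,0.13],0,0.1],[[0,0,0.15],0,0.1],[[0,0,0.15],0,0.1]]' && python3 -m jog '[[[-0.02,0,0],0,0.1],[[-0.04,0,0],0,0.1],[[-0.07,0,0],0,0.1],[[-0.1,0,0],0,0.1],[[-0.13,0,0],0,0.1],[[-0.155,0,0],0,0.1],[[-0.155,0,0],0,0.1],[[-0.155,0,0],0,0.1]]'
```

```text
time: 15.0
tool_pos: [0.5892, -0.1142, 0.0553]
tool_rot: [-3.142, -0.0, 1.493]
contact_force: [-0.0, 0.9, -0.2]
opening: 0.0827
grip_force: 0.0
time: 16.0
tool_pos: [0.5843, -0.1759, 0.0551]
tool_rot: [3.142, -0.0, 1.493]
contact_force: [0.8, 2.9, 2.7]
opening: 0.0826
grip_force: 1.9
```

```bash
python3 - <<'E'
from h import *
from cell import models
import cv2
im={c:cams.read_camera(c)[:,:,::-1] for c in("scene","top")}
for c in im: cv2.imwrite(f"pics/{c}_d.png",im[c])
for i in range(2):
 for c in im:
  cams.read_camera(c)
  for t in("leg_pointer","length_mark"):
    for r in models.pinpoint(t,c)[:2]: print(c,t,np.round(r["position"],4),round(r["confidence"],2))
b=[]
for c,z in(("scene",.016),("top",.016)):
    u,v=px(c,[.534,-.165,.014]).round().astype(int);print(c,u,v)
    b.append(cv2.resize(im[c][v-20:v+20,u-20:u+20],(400,400),interpolation=cv2.INTER_CUBIC))
cv2.imwrite("pics/mark.png",np.hstack(b))
print(observe()["tool_pos"],observe()["contact_force"])
E
```

```text
scene leg_pointer [ 0.5393 -0.1602  0.0191] 0.83
scene leg_pointer [ 0.5912 -0.1003  0.0011] 0.48
scene leg_pointer [ 0.5369 -0.1623  0.0197] 0.83
scene leg_pointer [6.017e-01 4.600e-03 2.000e-04] 0.47
top length_mark [ 5.927e-01 -9.930e-02 -3.000e-04] 0.4
scene 302 183
top 372 207
[ 0.5843008  -0.17595879  0.05508925] [0.88435784 5.14387672 3.39018747]
```

View pics/mark.png

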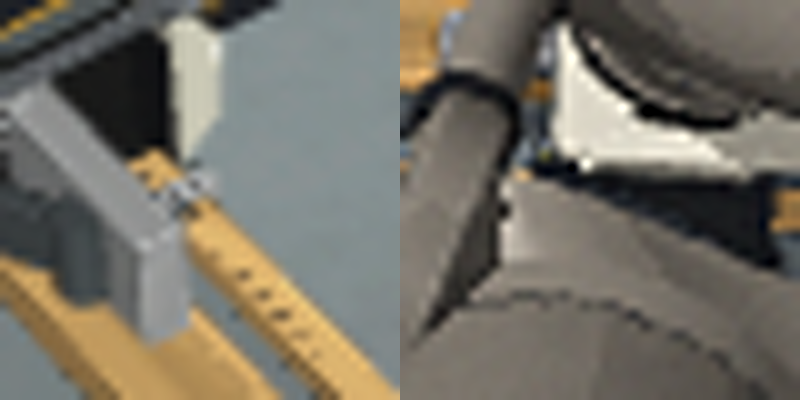

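The scene crop shows the light steel clip at about px (301.7,181.6), with the dark pointer tip just stool-side of it at about (300.5,183.5). That was my last picture, so from here I measure with intensity profiles along the rail.

```bash
cat > prof.py <<'E'
from h import *
import cv2
A=np.array([.0785,.9969,0]);B=np.array([.9969,-.0785,0])
def prof(f,c,ys,x,z,O=np.array([.5985,.001,0])):
    im=cv2.imread(f).astype(np.float32)
    P=np.array([px(c,O+A*y+B*x+[0,0,z]) for y in ys],np.float32)
    return cv2.remap(im,P[:,:1].copy(),P[:,1:].copy(),cv2.INTER_LINEAR)[:,0,:]
E
python3 - <<'E'
from prof import *
ys=np.arange(-.2,-.139,.002)
for f,c in(("top0","top"),("scene0","scene"),("scene_d","scene")):
    print(f)
    L=[prof(f"pics/{f}.png",c,ys,x,.0135) for x in(-.053,-.049,-.045,-.041)]
    for i,y in enumerate(ys): print(round(y*1e3),[ (int(l[i].mean()),int(l[i][2]-l[i][0])) for l in L])
E
```

```text
top0
-200 [(96, 74), (94, 67), (100, 74), (67, -2)]
-198 [(95, 73), (87, 62), (95, 72), (65, -4)]
-196 [(95, 73), (86, 61), (94, 73), (63, -7)]
-194 [(97, 73), (94, 68), (101, 79), (58, -13)]
-192 [(98, 73), (95, 68), (102, 81), (49, -17)]
-190 [(98, 73), (92, 66), (101, 80), (39, -16)]
-188 [(96, 73), (81, 57), (81, 61), (48, -10)]
-186 [(96, 73), (83, 59), (77, 57), (54, -5)]
-184 [(97, 75), (95, 71), (93, 72), (55, -4)]
-182 [(102, 76), (96, 71), (94, 73), (57, -3)]
-180 [(100, 71), (93, 65), (92, 67), (59, -3)]
-178 [(89, 52), (80, 38), (85, 39), (65, -1)]
-176 [(83, 22), (69, 14), (74, 17), (67, -1)]
-174 [(81, -9), (57, -10), (59, -4), (65, -4)]
-172 [(103, -6), (92, -6), (89, -5), (81, -6)]
-170 [(97, 8), (106, 11), (108, 2), (94, -5)]
-168 [(57, 38), (76, 51), (73, 33), (68, 3)]
-166 [(64, 50), (66, 55), (75, 56), (62, 11)]
-164 [(78, 58), (67, 50), (103, 73), (72, 15)]
-162 [(89, 65), (91, 68), (103, 73), (75, 15)]
-160 [(96, 70), (104, 77), (103, 70), (75, 11)]
-158 [(97, 73), (106, 78), (103, 67), (74, 9)]
-156 [(100, 75), (83, 58), (67, 40), (52, 4)]
-154 [(99, 75), (53, 
[... 2557 characters left out ...]
, (126, 75), (137, 36)]
-164 [(139, 53), (157, 104), (159, 100), (148, 60)]
-162 [(140, 52), (163, 107), (171, 109), (160, 84)]
-160 [(145, 52), (165, 108), (171, 110), (160, 98)]
-158 [(143, 53), (167, 109), (172, 110), (156, 98)]
-156 [(145, 52), (168, 109), (172, 110), (161, 103)]
-154 [(146, 53), (169, 110), (172, 110), (152, 99)]
-152 [(142, 55), (170, 110), (170, 109), (137, 90)]
-150 [(148, 54), (172, 110), (170, 109), (131, 86)]
-148 [(148, 57), (172, 110), (170, 110), (144, 95)]
-146 [(147, 56), (171, 110), (172, 112), (156, 101)]
-144 [(150, 56), (171, 111), (172, 112), (152, 99)]
-142 [(145, 55), (171, 111), (163, 106), (139, 91)]
-140 [(150, 56), (171, 110), (140, 89), (130, 85)]
```

```bash
python3 -m jog '[[[-0.007,0,0],0,0.1],[[-0.014,0,0],0,0.1],[[-0.014,0,0],0,0.1],[[-0.014,0,0],0,0.1]]'; python3 - <<'E'
from prof import *
cv2.imwrite("pics/scene_e.png",cams.read_camera("scene")[:,:,::-1])
print(observe()["tool_pos"],observe()["time"])
ys=np.arange(-.19,-.159,.001)
X=(-.053,-.051,-.049,-.047,-.045,-.043,-.041)
D=[[prof(f"pics/{f}.png","scene",ys,x,.0155).mean(1) for x in X] for f in("scene_d","scene_e")]
for i,y in enumerate(ys): print(round(y*1e3),[int(l[i]) for l in D[0]],[int(l[i]) for l in D[1]])
E
```

```text
time: 17.2
tool_pos: [0.5838, -0.1817, 0.0551]
tool_rot: [-3.141, -0.0, 1.493]
contact_force: [-0.2, 3.4, 3.7]
opening: 0.0827
grip_force: 2.0
[ 0.58379315 -0.18168596  0.0550805 ] 17.25
-190 [79, 119, 151, 157, 143, 115, 119] [147, 153, 157, 158, 143, 114, 118]
-189 [82, 123, 158, 156, 143, 110, 117] [147, 153, 157, 156, 143, 109, 116]
-188 [91, 125, 158, 156, 146, 117, 116] [145, 153, 157, 156, 146, 117, 116]
-187 [102, 123, 152, 156, 151, 130, 117] [137, 153, 157, 156, 150, 130, 117]
-186 [109, 124, 150, 157, 152, 141, 128] [128, 153, 157, 157, 151, 140, 128]
-185 [116, 130, 152, 156, 151, 149, 138] [123, 150, 157, 156, 151, 149, 138]
-184 [121, 137, 157, 153, 148, 151, 141] [121, 146, 158, 154, 148, 151, 142]
-183 [126, 142, 158, 153, 144, 147, 137] [123, 144, 161, 155, 144, 147, 140]
-182 [135, 144, 158, 154, 139, 141, 129] [134, 144, 162, 159, 139, 139, 135]
-181 [147, 145, 158, 157, 143, 140, 122] [147, 147, 164, 165, 141, 132, 127]
-180 [148, 149, 160, 161, 144, 144, 122] [148, 150, 166, 171, 138, 127, 120]
-179 [143, 148, 164, 153, 139, 149, 129] [143, 150, 170, 157, 129, 12
[... 756 characters left out ...]
1, 144, 151]
-168 [130, 137, 141, 114, 95, 98, 109] [130, 138, 147, 129, 120, 138, 145]
-167 [124, 130, 148, 121, 91, 101, 116] [124, 130, 150, 129, 108, 132, 145]
-166 [122, 126, 146, 128, 89, 109, 122] [121, 126, 146, 133, 98, 133, 151]
-165 [123, 128, 145, 137, 113, 121, 131] [123, 127, 146, 139, 120, 137, 157]
-164 [130, 135, 148, 151, 133, 136, 143] [130, 135, 148, 150, 138, 146, 163]
-163 [135, 142, 155, 156, 150, 155, 151] [136, 142, 155, 156, 152, 162, 162]
-162 [136, 145, 158, 160, 163, 166, 157] [137, 145, 158, 160, 164, 171, 162]
-161 [138, 145, 158, 164, 171, 168, 164] [138, 146, 159, 164, 171, 170, 166]
-160 [138, 146, 159, 166, 171, 170, 167] [139, 147, 160, 166, 171, 171, 168]
```

```bash
python3 - <<'E'
from prof import *
ys=np.arange(-.262,.006,.001)
for x in(-.051,-.049,-.047):
    p=prof("pics/top0.png","top",ys,x,.012);rb=p[:,2]-p[:,0]
    e=[round(ys[i]*1e3+ (35-rb[i])/(rb[i+1]-rb[i]),1) for i in range(len(ys)-1) if (rb[i]-35)*(rb[i+1]-35)<0]
    print("top",x,e)
    k=(ys>-.18)&(ys<-.166);print([(round(y*1e3),int(m)) for y,m in zip(ys[k],p[k].mean(1))])
ys=np.arange(-.132,-.105,.001)
for x in(-.047,-.045,-.043,-.041):
    print("scene0",x,[int(v) for v in prof("pics/scene0.png","scene",ys,x,.0155).mean(1)])
ys=np.arange(-.03,.006,.001)
for f in("scene0","scene_e"):
  for x in(-.049,-.046):
    p=prof(f"pics/{f}.png","scene",ys,x,.012);rb=p[:,2]-p[:,0];print(f,x,"near end",[round(ys[i]*1e3+(35-rb[i])/(rb[i+1]-rb[i]),1) for i in range(len(ys)-1) if (rb[i]-35)*(rb[i+1]-35)<0])
E
```

```text
top -0.051 [np.float64(-245.9), np.float64(-177.1), np.float64(-168.7), np.float64(-151.9), np.float64(-138.2), np.float64(-5.3)]
[(-180, 93), (-179, 90), (-178, 87), (-177, 84), (-176, 80), (-175, 77), (-174, 76), (-173, 90), (-172, 105), (-171, 119), (-170, 100), (-169, 83), (-168, 64), (-167, 61)]
top -0.049 [np.float64(-246.1), np.float64(-177.8), np.float64(-168.9), np.float64(-154.3), np.float64(-138.0), np.float64(-5.1)]
[(-180, 91), (-179, 86), (-178, 80), (-177, 74), (-176, 68), (-175, 62), (-174, 59), (-173, 77), (-172, 96), (-171, 115), (-170, 104), (-169, 89), (-168, 75), (-167, 67)]
top -0.047 [np.float64(-246.5), np.float64(-177.8), np.float64(-168.6), np.float64(-155.6), np.float64(-137.9), np.float64(-5.0)]
[(-180, 91), (-179, 87), (-178, 81), (-177, 76), (-176, 69), (-175, 62), (-174, 55), (-173, 74), (-172, 93), (-171, 112), (-170, 104), (-169, 88), (-168, 71), (-167, 67)]
scene0 -0.047 [165, 165, 165, 164, 163, 163, 160, 156, 149, 136, 130, 129, 132, 137, 153, 158, 162, 163, 163, 164, 166, 166, 165, 163, 162, 164, 164, 163]
scene0 -0.045 [163, 165, 161, 151, 145, 145, 151, 151, 134, 115, 99, 83, 77, 98, 119, 135, 151, 159, 161, 162, 163, 164, 162, 157, 153, 154, 156, 160]
scene0 -0.043 [160, 154, 144, 129, 113, 104, 109, 114, 109, 97, 78, 78, 82, 88, 97, 111, 127, 141, 151, 159, 161, 157, 151, 144, 137, 131, 144, 152]
scene0 -0.041 [149, 146, 137, 125, 115, 115, 113, 107, 105, 102, 100, 97, 88, 88, 98, 114, 126, 136, 146, 153, 154, 151, 145, 137, 136, 141, 146, 153]
scene0 -0.049 near end [np.float64(-5.0)]
scene0 -0.046 near end [np.float64(-3.0)]
scene_e -0.049 near end [np.float64(-5.0)]
scene_e -0.046 near end [np.float64(-2.9)]
```

```bash
python3 - <<'E'
from prof import *
def rect(f,t,z,xs,ys):
    return np.array([prof(f"pics/{f}.png","scene",ys+t,x,z).mean(1) for x in xs])
def best(z,xs,ys,f):
    a=rect("scene0",0,z,xs,ys);T=np.arange(-.066,-.042,.0005);r=[]
    for t in T:
        b=rect(f,t,z,xs,ys);r.append(np.corrcoef(a.ravel(),b.ravel())[0,1])
    i=int(np.argmax(r));return round(T[i]*1e3,1),round(r[i],3)
for nm,z,xs,ys in(("blocktop",.072,np.arange(-.02,.012,.002),np.arange(-.1,-.058,.001)),("bar",.03,np.arange(.004,.03,.002),np.arange(-.11,-.06,.001)),("pointer",.016,np.arange(-.047,-.040,.001),np.arange(-.127,-.112,.001)),("plate",.065,np.arange(-.05,-.02,.002),np.arange(-.15,-.12,.001))):
    print(nm,best(z,xs,ys,"scene_d"),best(z,xs,ys,"scene_e"))
E
```

```text
Traceback (most recent call last):
  File "prof.py", line 6, in prof
    P=np.array([px(c,O+A*y+B*x+[0,0,z]) for y in ys],np.float32)
                ~~^^^^^^^^^^^^^^^^^^^^^
  File "h.py", line 8, in px
    M=cams.camera_model(c);K=np.array(M["camera_matrix"]);T=np.array(M["pose"])
ValueError: time passes only in moves, steps and waits
```

```bash
sed -i 's/^def ray/import functools\ncam=functools.lru_cache()(lambda c: cams.camera_model(c))\ndef ray/; s/M=cams.camera_model(c)/M=cam(c)/' h.py; cat > reg.py <<'E'
from prof import *
def rect(f,t,z,xs,ys):
    return np.array([prof(f"pics/{f}.png","scene",ys+t,x,z).mean(1) for x in xs])
def best(z,xs,ys,f):
    a=rect("scene0",0,z,xs,ys);T=np.arange(-.066,-.042,.0005);r=[]
    for t in T:
        b=rect(f,t,z,xs,ys);r.append(np.corrcoef(a.ravel(),b.ravel())[0,1])
    i=int(np.argmax(r));return float(round(T[i]*1e3,1)),round(float(r[i]),3)
def run(fs):
  for nm,z,xs,ys in(("blocktop",.072,np.arange(-.02,.012,.002),np.arange(-.1,-.058,.001)),("bar",.03,np.arange(.004,.03,.002),np.arange(-.11,-.06,.001)),("pointer",.016,np.arange(-.047,-.040,.001),np.arange(-.127,-.112,.001)),("plate",.065,np.arange(-.05,-.02,.002),np.arange(-.15,-.12,.001))):
    print(nm,[best(z,xs,ys,f) for f in fs])
E
python3 -c "
from reg import *
run(['scene_d','scene_e'])"
```

```text
blocktop [(-47.0, 0.901), (-52.5, 0.86)]
bar [(-50.5, 0.872), (-56.5, 0.873)]
pointer [(-48.0, 0.781), (-56.5, 0.766)]
plate [(-42.5, 0.992), (-48.0, 0.993)]
```

```bash
python3 - <<'E'
from prof import *
g={f:cv2.imread(f"pics/{f}.png",0) for f in("scene0","scene_d","scene_e")}
a=ray("scene",307.5,197.8,.072)
print("hand",(ray("scene",298.2,186.5,.072)-a)@A*1e3)
# near-end patch: top edge + end face + shadowless corner, template matched on 8x upsampled images
def up(i): return cv2.resize(i,None,fx=8,fy=8,interpolation=cv2.INTER_CUBIC)
for hw in(5,7,9):
  for (u,v) in((307.5,197.8),(307.5,202)):
    x,y=int(u*8),int(v*8);t=up(g["scene0"])[y-hw*8:y+hw*8,x-hw*8:x+hw*8]
    for f in("scene_d","scene_e"):
        best=None
        for s in(1.0,.97,.94,.91):
            ts=cv2.resize(t,None,fx=s,fy=s);G=up(g[f])[150*8:215*8,275*8:325*8]
            r=cv2.matchTemplate(G,ts,cv2.TM_CCOEFF_NORMED);_,m,_,l=cv2.minMaxLoc(r)
            if best is None or m>best[0]: best=(m,275+(l[0]+ts.shape[1]/2)/8,150+(l[1]+ts.shape[0]/2)/8,s)
        z=.072 if v<200 else .06
        d=ray("scene",best[1],best[2],z)-ray("scene",u,v,z)
        print(hw,v,f,round(best[0],3),np.round(best[1:],2),"along",round(d@A*1e3,1),"across",round(d@B*1e3,1))
E
```

```text
hand -49.52657466667388
5 197.8 scene_d 0.862 [297.75 187.88   1.  ] along -45.9 across 0.1
5 197.8 scene_e 0.828 [296.31 186.31   0.94] along -53.2 across -0.1
5 202 scene_d 0.935 [297.5  191.25   0.97] along -48.9 across -0.8
5 202 scene_e 0.89 [296.25 190.     0.97] along -54.9 across -0.8
7 197.8 scene_d 0.86 [297.69 187.69   0.97] along -46.6 across -0.1
7 197.8 scene_e 0.849 [296.31 186.19   0.94] along -53.6 across -0.3
7 202 scene_d 0.809 [297.56 191.44   0.94] along -48.2 across -0.6
7 202 scene_e 0.772 [296.19 189.81   0.94] along -55.6 across -1.0
9 197.8 scene_d 0.862 [297.56 187.44   0.94] along -47.6 across -0.4
9 197.8 scene_e 0.848 [296.44 186.31   0.94] along -53.0 across -0.3
9 202 scene_d 0.721 [297.81 191.56   0.94] along -47.4 across -0.9
9 202 scene_e 0.689 [296.44 190.19   0.94] along -54.0 across -0.8
```

```bash
python3 - <<'E'
from prof import *
ys=np.arange(-.27,-.2,.001)
for f in("scene0","scene_e"):
  for x in(-.055,-.052,-.049,-.046):
    p=prof(f"pics/{f}.png","scene",ys,x,.012);rb=p[:,2]-p[:,0];print(f,x,[round(float(ys[i]*1e3+(45-rb[i])/(rb[i+1]-rb[i])),1) for i in range(len(ys)-1) if (rb[i]-45)*(rb[i+1]-45)<0])
# grey clip extents in scene_e along rail, for several heights; near-end rb profile across z
ys=np.arange(-.2,-.16,.001)
for z in(.012,.0155):
  for x in(-.054,-.052,-.050,-.048):
    p=prof("pics/scene_e.png","scene",ys,x,z);rb=p[:,2]-p[:,0];print("clip",z,x,[round(float(ys[i]*1e3+(35-rb[i])/(rb[i+1]-rb[i])),1) for i in range(len(ys)-1) if (rb[i]-35)*(rb[i+1]-35)<0])
ys=np.arange(-.02,.02,.001)
for x in(-.052,-.049,-.046,-.043):
    p=prof("pics/scene_e.png","scene",ys,x,.012);print("near",x,[int(v) for v in p.mean(1)])
# across-rail edges to check lateral offset
xs=np.arange(-.07,-.03,.001)
for y in(-.05,-.1):
    for c,f in(("scene","scene_e"),("top","top0")):
        r=np.array([prof(f"pics/{f}.png",c,[y],x,.012)[0] for x in xs]);rb=r[:,2]-r[:,0];print(c,y,[round(float(xs[i]*1e3+(45-rb[i])/(rb[i+1]-rb[i])),1) for i in range(len(xs)-1) if (rb[i]-45)*(rb[i+1]-45)<0])
E
```

```text
scene0 -0.055 [-246.3, -243.3, -241.8, -238.5]
scene0 -0.052 [-250.0, -206.9]
scene0 -0.049 [-250.6, -207.2]
scene0 -0.046 [-250.1, -206.8]
scene_e -0.055 []
scene_e -0.052 [-205.0]
scene_e -0.049 [-204.6]
scene_e -0.046 [-204.5]
clip 0.012 -0.054 [-185.5, -172.6]
clip 0.012 -0.052 [-184.1, -174.1]
clip 0.012 -0.05 [-184.3, -174.7]
clip 0.012 -0.048 [-184.5, -174.9]
clip 0.0155 -0.054 []
clip 0.0155 -0.052 [-182.2, -169.7]
clip 0.0155 -0.05 [-181.0, -171.0]
clip 0.0155 -0.048 [-181.4, -171.7]
near -0.052 [146, 145, 145, 145, 145, 144, 145, 147, 150, 153, 149, 144, 138, 134, 133, 132, 131, 130, 130, 130, 130, 130, 130, 130, 130, 130, 130, 130, 130, 130, 130, 129, 130, 130, 131, 131, 131, 130, 130, 130]
near -0.049 [158, 158, 158, 159, 158, 157, 157, 158, 160, 160, 158, 155, 149, 142, 137, 133, 131, 131, 131, 131, 130, 130, 130, 130, 130, 129, 129, 130, 130, 130, 129, 129, 129, 130, 131, 131, 130, 130, 130, 130]
near -0.046 [162, 161, 161, 161, 161, 161, 160, 160, 161, 163, 162, 158, 152, 143, 136, 135, 134, 134, 134, 132, 131, 131, 130, 130, 131, 131, 131, 131, 131, 130, 130, 129, 129, 129, 129, 129, 129, 129, 130, 130]
near -0.043 [143, 142, 147, 151, 154, 156, 157, 158, 158, 156, 154, 150, 146, 144, 142, 141, 140, 135, 131, 129, 128, 128, 129, 130, 131, 132, 131, 131, 131, 130, 130, 129, 129, 129, 129, 129, 128, 128, 128, 129]
scene -0.05 [-52.6, -37.0]
top -0.05 [-55.1, -41.3]
scene -0.1 [-53.8, -34.6]
top -0.1 [-55.5, -41.6]
```

Calibrating on the rail ends puts the mark at stool y ≈ −177.7. The pointer is now at ≈ −175.9, checked against its known −120 start, so about 1.8 mm remain.

```bash
python3 -m jog '[[[-0.0045,0,0],0,0.1],[[-0.0045,0,0],0,0.1],[[-0.0045,0,0],0,0.1]]'; python3 - <<'E'
from prof import *
cv2.imwrite("pics/scene_f.png",cams.read_camera("scene")[:,:,::-1])
print(observe()["tool_pos"])
ys=np.arange(-.188,-.164,.001)
X=(-.049,-.047,-.045,-.043,-.041)
print([int(round(y*1e3)) for y in ys])
for x in X:
  for f in("scene_d","scene_e","scene_f"): print(x,f,[int(v) for v in prof(f"pics/{f}.png","scene",ys,x,.016).mean(1)])
ys=np.arange(-.131,-.107,.001)
for x in X: print(x,"scene0 from -131",[int(v) for v in prof("pics/scene0.png","scene",ys,x,.016).mean(1)])
E
```

```text
time: 17.62
tool_pos: [0.5836, -0.1835, 0.0551]
tool_rot: [-3.141, -0.0, 1.493]
contact_force: [-0.6, 3.9, 3.8]
opening: 0.0829
grip_force: 2.0
[ 0.58363517 -0.18341854  0.05508222]
[-188, -187, -186, -185, -184, -183, -182, -181, -180, -179, -178, -177, -176, -175, -174, -173, -172, -171, -170, -169, -168, -167, -166, -165]
-0.049 scene_d [158, 151, 147, 148, 152, 157, 156, 156, 158, 161, 166, 165, 159, 157, 158, 162, 153, 144, 139, 138, 142, 148, 145, 144]
-0.049 scene_e [157, 157, 156, 156, 157, 159, 160, 161, 163, 166, 170, 163, 153, 149, 149, 154, 152, 147, 144, 144, 147, 150, 146, 144]
-0.049 scene_f [158, 157, 157, 157, 157, 158, 159, 159, 161, 164, 169, 167, 161, 158, 159, 163, 157, 150, 146, 146, 148, 151, 147, 144]
-0.047 scene_d [156, 156, 157, 158, 155, 154, 155, 157, 162, 160, 154, 153, 157, 165, 167, 150, 136, 126, 119, 115, 117, 121, 128, 138]
-0.047 scene_e [156, 156, 157, 158, 156, 156, 158, 164, 172, 168, 154, 145, 143, 146, 150, 149, 146, 143, 140, 136, 132, 131, 134, 140]
-0.047 scene_f [156, 156, 157, 158, 152, 148, 150, 156, 167, 167, 160, 157, 160, 168, 172, 16
[... 1288 characters left out ...]
64, 168, 175, 175, 165, 160, 161, 168, 171, 164, 161, 163, 171, 176, 168, 165, 166, 172, 175, 167, 164, 166, 173]
-0.047 scene0 from -131 [165, 165, 164, 164, 164, 163, 159, 153, 145, 137, 134, 137, 141, 153, 158, 162, 164, 164, 164, 166, 167, 166, 164, 163, 164]
-0.045 scene0 from -131 [165, 166, 158, 151, 149, 151, 156, 144, 125, 109, 90, 80, 95, 116, 133, 148, 159, 160, 162, 163, 164, 165, 160, 156, 156]
-0.043 scene0 from -131 [160, 151, 137, 122, 110, 111, 117, 115, 106, 88, 75, 79, 85, 93, 107, 124, 139, 150, 158, 161, 160, 154, 148, 140, 136]
-0.041 scene0 from -131 [148, 141, 130, 116, 111, 110, 105, 104, 100, 96, 94, 88, 86, 93, 107, 119, 131, 141, 152, 155, 153, 148, 141, 134, 137]
```

The pointer now reads −178.0 to −178.5, against −178 for the line at its own height, and travel is about 57.9 mm. Now I close the lever.

```bash
python3 -m jog '[[[0,0,0],0,1],[[0,0,0],0,1],[[0,0,0],0,1],[[0,0,0],0,1],[[0,0,0],0,1],[[0,0,0],0,1],[[0,0,0],0,1],[[0,0,0],0,1],[[0,0,0],0,1],[[0,0,0],0,1],[[0,0,0],0,1],[[0,0,0],0,1]]' 30; python3 - <<'E'
from prof import *
from cell import models
cv2.imwrite("pics/scene_g.png",cams.read_camera("scene")[:,:,::-1])
print(observe()["tool_pos"])
for t in("leg_pointer","pin_tip","lever_tip"): print(t,[(np.round(r["position"],4),round(r["confidence"],2)) for r in models.pinpoint(t,"scene")[:1]])
ys=np.arange(-.188,-.164,.001)
for x in(-.047,-.045,-.043,-.041): print(x,[int(v) for v in prof("pics/scene_g.png","scene",ys,x,.016).mean(1)])
E
```

```text
time: 19.18
tool_pos: [0.5818, -0.183, 0.0549]
tool_rot: [-3.137, -0.001, 1.493]
contact_force: [-9.3, 5.2, 2.5]
opening: 0.0235
grip_force: 31.6
[ 0.58175686 -0.18297336  0.05488417]
leg_pointer [(array([ 0.5381, -0.1669,  0.0157]), 0.71)]
pin_tip [(array([0.6118, 0.154 , 0.0043]), 0.5)]
lever_tip [(array([ 0.59  , -0.1882,  0.0534]), 0.4)]
-0.047 [156, 156, 157, 158, 156, 156, 158, 164, 172, 171, 163, 160, 162, 169, 173, 164, 155, 148, 141, 135, 131, 131, 134, 141]
-0.045 [148, 151, 152, 152, 150, 146, 141, 144, 141, 137, 131, 127, 127, 139, 147, 151, 149, 142, 137, 132, 124, 112, 102, 111]
-0.043 [115, 127, 139, 148, 152, 150, 142, 129, 115, 98, 95, 98, 112, 126, 137, 144, 146, 146, 145, 144, 140, 131, 127, 130]
-0.041 [115, 117, 127, 139, 147, 145, 140, 130, 115, 100, 100, 105, 112, 126, 139, 148, 154, 155, 154, 153, 150, 147, 151, 154]
```

Jaws stopped at 23.5 mm, the closed width of block plus lever (24 mm). The pointer is unmoved at about −178, so I'm handing in.

```bash
python3 -c "
from cell import robot,observe
print(observe()['tool_pos'],observe()['grip_force']);print(robot.hand_in())"
```

```text
[ 0.58175384 -0.18294719  0.0548728 ] 31.584920659661293
the job is handed in; nothing more can be done
None
```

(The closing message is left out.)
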